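# Stopper the conical flask

### The job

Close the open white conical flask on the bench with the rubber stopper that fits its neck, the larger of the two: put it in narrow end down until its flange rests on the lip all round, and let go. Leave the flask standing upright about where it is, and leave the smaller stopper alone.

Things in the scene. Friction and masses are not known exactly. Their poses are not given: they have to be found in the camera images.
- flask: White plastic conical flask, loose, 0.4 kg, upright, empty, mouth open. Foot 96 mm across, 118 mm tall, neck 54 mm outside from 78 mm up, lip 56 mm outside. Bore of the neck 46 mm, widening to 48 mm at the lip. Origin: centre of its underside; z up its axis. It is round; its yaw is of no use.
- flask_mouth (a point): Centre of the flask's mouth, at the height of the lip, 118 mm above the flask's underside. Beware of the black lamp head that hangs over the bench to the left of the work, at x 0.45 to 0.56, y -0.13 to -0.03 m, down to 0.26 m above the bench.
- large_stopper: Larger dark rubber stopper, loose, 70 g, standing on its narrow end. From below: taper 26 mm tall, 28 mm across at the bottom, 40 at the top; flange 56 mm across, 26 to 33 mm above the origin; round upright grip 30 mm across, 33 to 63 mm up. Origin: centre of its narrow underside; z up its axis. Seated, the flange rests on the lip, so the origin lies 26 mm below flask_mouth.
- small_stopper: The smaller dark rubber stopper of the same form, loose, about 30 g, standing upright on its narrow end; it would fall through this flask's neck. Flange 36 mm across, grip 20 mm across, 54 mm tall in all. Origin: centre of its narrow underside; z up. The two stoppers may stand in either place.
Not all that is in view belongs to the job. What is shaped like the large_stopper but orange or yellow is not meant.

How it is judged (in metres and radians):
At the end, for the whole second after the job is handed in: The larger stopper sits narrow end down in the flask's neck, its flange on the lip (height within 5 mm, centre within 10 mm, axis within 10 degrees of the neck's), the flask stands upright (within 5 degrees) on the bench, and both are at rest (z of large_stopper in the frame of flask_mouth between -0.032 and -0.021 m and horizontal distance between large_stopper and flask_mouth below 0.01 m and angle between the z axis of large_stopper and the z axis of flask, either way round below 0.17 rad and angle between large_stopper's own z axis and vertical below 0.26 rad and angle between flask's own z axis and vertical below 0.09 rad and height (world z) of flask below 0.01 m and linear speed of each of large_stopper, flask below 0.02 m/s); the robot touches nothing.
It fails at once if the flask is tipped by more than 20 degrees (angle between flask's own z axis and vertical above 0.35 rad).
It fails at once if the flask is shifted more than 60 mm from where it stood (distance of flask from where it was at the start of the episode above 0.06 m).
It fails at once if the smaller stopper is moved more than 30 mm or knocked over (distance of small_stopper from where it was at the start of the episode above 0.03 m or angle between small_stopper's own z axis and vertical above 0.7 rad).
It also fails if it takes over 38 s, if anything falls off the work surface, if the arm or the gripper's body presses on something with over 40 N, if the wrist force passes 120 N, or if a joint passes its speed limit or range.

### The arm

A 7-joint arm with a two-finger parallel gripper is mounted at the origin on a cart in front of the work surface, level with it; the furniture and walls round the work are solid. World frame = base frame: x ahead of the robot, y to its left, z up, the work surface at z = 0. Lengths are in m, angles in degrees, forces in N, time in s.
With the tool pointing down it reaches from about 0.4 to 0.875 m from the base axis. Payload 6.5 kg.
Tool frame: the origin (TCP) lies midway between the tips of the shut fingers; the grasp point (between the pads) lies grasp_offset behind it (grasp_offset is the distance from the TCP to the grasp point, in m); z points along the fingers, y is the line along which they close (so a half turn about z gives the same grasp; the last joint's range is limited). The gripper opens to 85 mm and grips with 20 to 120 N. Pads are 22 mm wide; open, the fingers measure 114 mm over their backs; the gripper's body (76 mm by 85 mm) begins 54 mm behind the grasp point. The pads swing forward as they close: fully open they stand 13 mm farther back than shut.
Start: joints at [62.785, 30.733, -0.252, 88.115, 0.149, 61.152, -4.079], TCP at [0.258, -0.596, 0.231] pointing down, gripper open.
Joint ranges: [-154.64, 154.64], [-21.42, 123.67], [-72.66, 72.17], [13.99, 137.28], [-74.86, 254.86], [10.95, 109.41], [-158.01, 158.01]. Speed limits (degrees/s): [136.94, 136.94, 180, 180, 180, 180, 180].

### API

Orientations are given as [roll, pitch, yaw] about the fixed x, y, z axes, in that order (R = Rz(yaw) Ry(pitch) Rx(roll)).
In Python, from workcell import * gives the robot as it stands.
- The arm moves only by the tool move_arm, never from a script. Its argument "deltas" is a list of rows, each an object of numbers: "gripper": the closure, from -1 (fully open) to 1 (shut), so that 0 is half open; "x", "y", "z": the shift along the tool's x, y, z in cm; "spin": the turn about the tool's z in rad. In form: [{"gripper": .., "x": .., "y": .., "z": .., "spin": ..}, ...]. A call has 1 to 12 rows; each row is the pose to reach, as a shift and turn from the pose commanded when the call began, along the tool's axes at that moment; what a row does not reach only later rows make up. A row lasts 1/12 s, in which the tool goes at most 41.7 mm and 7.16 degrees, less where a joint would pass 70% of its speed; a pose out of reach is approached as far as the arm can. A call with a gripper value outside its range is refused whole. The fingers move at their own pace and stop on an object; "force" is the grip in N (left out, the last holds). Time passes only in rows, so rows that repeat a pose let the fingers close. It gives the time, the measured TCP pose, the force, the opening and the grip force at its end, in the units of the state.
- state(): the state, without advancing time (a new reading comes with each control period).
- camera(name): name is "scene" or "top"; returns a dict with "img" (420x560x3 uint8, red, green, blue), "fx", "fy", "cx", "cy" (pixels), "position" and "orientation" of the camera in the world. Camera axes: x right, y down, z forward; pixel columns grow to the right and rows downward; lengths in m; the calibration is good to about 2 mm. A picture is of the moment at which its call begins. There is no depth.
- sign_off(): hands the job in; it is judged then, once.
The state is a dict: "time": time; "q": joint angles; "joint_velocities": joint speeds; "tau": joint torques, N m; "position": TCP position; "eef_rot": TCP orientation; "ft_force": force on the tool from outside, world axes, zero at the start; "wrist_torque": the same for the moment, N m; "opening": finger opening in m; "grip_force": force on a finger pad.
Only numpy, scipy, OpenCV 4.12 (cv2) and the standard library are available. Lean on these libraries where they do the work, as an engineer would, in place of code of your own. Each camera call takes 0.05 s, during which the arm holds its last target. There are 200 camera calls.

## Working session

There is one attempt and no reset: what is moved stays moved. The work goes in short steps, Python scripts to look and compute and a tool call to move; the robot and the scene stay as the last step left them, time stands still between calls to the robot, and variables do not carry over. Pictures are saved under pics/ and viewed, at most 10 in all, crops included, and the job is handed in when it is done.

Besides the shell and the picture viewer there is one more tool, called after "Request:" as name(argument=value, ...) on one line, values as JSON. move_arm: Moves the arm, as the interface text tells. Its arguments: {"type":"object","properties":{"deltas":{"type":"array","items":{"type":"object","properties":{"gripper":{"type":"number"},"x":{"type":"number"},"y":{"type":"number"},"z":{"type":"number"},"spin":{"type":"number"}}}},"force":{"type":"number"}},"required":["deltas"]}

```bash
mkdir -p pics; python3 - <<'E'
from workcell import *
import cv2
for n in ("scene","top"):
    c=camera(n); cv2.imwrite(f"pics/{n}0.png",c["img"][:,:,::-1]); print(n,{k:c[k] for k in c if k!="img"})
print(state())
try: print(grasp_offset)
except Exception as e: print(e)
E
ls
```

```text
scene {'fx': 440.14891358494555, 'fy': 440.14891358494555, 'cx': 277.627183438739, 'cy': 217.9125318803055, 'position': array([0.12679532, 0.20020885, 0.60961276]), 'orientation': array([-123.52242086,    0.28048484, -150.54263336])}
top {'fx': 545.2133911654338, 'fy': 545.2133911654338, 'cx': 277.55403270146576, 'cy': 204.26077003814012, 'position': array([ 0.31302117, -0.45758151,  1.31922919]), 'orientation': array([-170.38406384,   -0.38789698,  -89.70533513])}
{'time': 0.1, 'q': array([62.78617397, 30.77538205, -0.25368588, 88.16534215,  0.14650892,
       61.1507137 , -4.078664  ]), 'joint_velocities': array([-0.03691743, -0.06675609, -0.00828091, -0.14235432, -0.04353667,
        0.03759224, -0.02389939]), 'tau': array([ 2.09780548e-03, -5.84570038e+01,  1.05171226e+00, -2.59780687e+01,
        1.25715844e-02,  4.62927666e-03, -3.28211809e-05]), 'position': array([ 0.25812889, -0.59592674,  0.23047353]), 'eef_rot': array([-1.79909008e+02,  4.89358231e-03,  2.34240251e+01]), 'ft_force': array([-0.45392031, -0.5140416 ,  0.54041056]), 'wrist_torque': array([-0.02191789,  0.00676254,  0.05586239]), 'grip_force': 0.0, 'opening': 0.08530669736480619}
0.0187
pics
```

View pics/scene0.png

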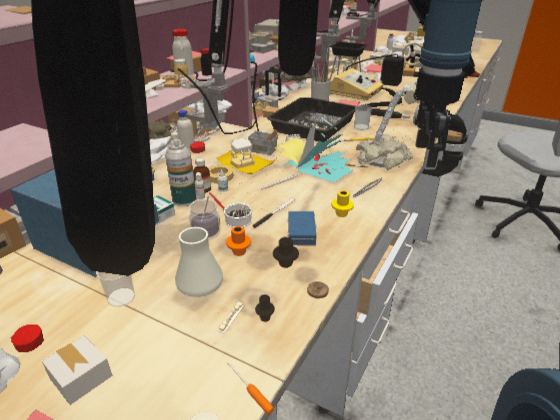

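View pics/top0.png

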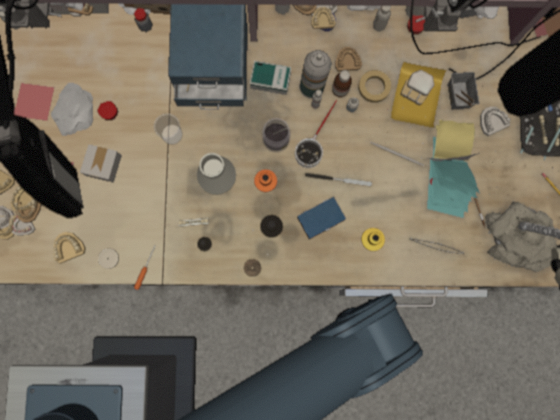

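Scene: the flask is at (198,262) with its mouth at about (194,237). Candidates are the dark one at (286,252), the dark one at (265,307), orange (238,240), yellow (342,203), and a flat brown disc at (318,289). I choose the larger dark one, scene (286,252) / top (271,226), and will check it in one close crop.

```bash
python3 - <<'E'
import cv2,numpy as np
a=cv2.imread("pics/scene0.png")[220:325,170:310]; b=cv2.imread("pics/top0.png")[145:260,185:295]
a=cv2.resize(a,None,fx=3,fy=3,interpolation=2);b=cv2.resize(b,None,fx=3,fy=3,interpolation=2)
o=np.zeros((345,750,3),np.uint8);o[:315,:420]=a;o[:345,420:]=b
cv2.imwrite("pics/crop.png",o)
E
cat > h.py <<'E'
from workcell import *
import numpy as np
from scipy.spatial.transform import Rotation as R
def ray(c,uv,z):
    d=R.from_euler('xyz',c["orientation"],degrees=True).apply([(uv[0]-c["cx"])/c["fx"],(uv[1]-c["cy"])/c["fy"],1])
    p=c["position"]; return p+d*(z-p[2])/d[2]
def px(c,P):
    v=R.from_euler('xyz',c["orientation"],degrees=True).inv().apply(np.array(P)-c["position"])
    return np.array([c["cx"]+c["fx"]*v[...,0]/v[...,2],c["cy"]+c["fy"]*v[...,1]/v[...,2]]).T
E
```

```text
(no output)
```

View pics/crop.png

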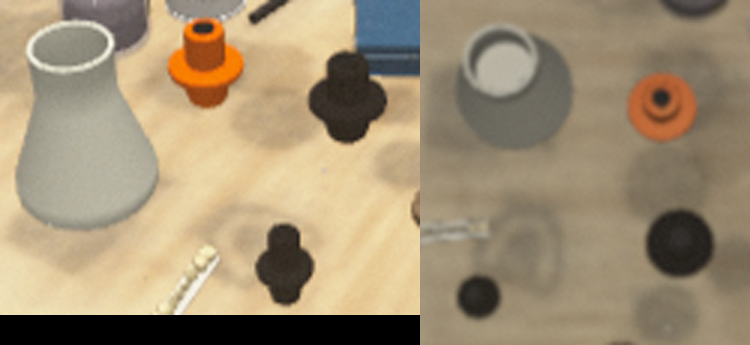

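The crop shows the large dark stopper with its flange at scene (286,253) / top (271.5,226). It is clearly bigger than the small one at scene (265,308) / top (204,244), and matches the orange one in size. The mouth is at scene (193.5,235) / top (211.7,165.5).

```bash
python3 - <<'E'
from h import *
s=camera("scene");t=camera("top")
for n,a,b,z in (("mouth",(193.4,235),(211.7,165.4),.118),("large",(285.7,252.7),(271.4,225.7),.030),("small",(264.7,308),(204,243.7),.026)):
    print(n,ray(s,a,z),ray(t,b,z))
print(state()["position"],state()["eef_rot"])
E
```

```text
mouth [ 0.6056585  -0.31501171  0.118     ] [ 0.60472462 -0.31537226  0.118     ]
large [ 0.4785355  -0.45176694  0.03      ] [ 0.47959916 -0.45079179  0.03      ]
small [ 0.43610346 -0.29340597  0.026     ] [ 0.43609034 -0.29104189  0.026     ]
[ 0.25818771 -0.59610977  0.23074689] [-1.79939215e+02  6.91818083e-03  2.34216821e+01]
```

Request:
move_arm(deltas=[{"gripper": -1,"x": 3.7,"y": -0.6,"z": 1},{"gripper": -1,"x": 7.4,"y": -1.3,"z": 2},{"gripper": -1,"x": 11,"y": -2,"z": 3},{"gripper": -1,"x": 15,"y": -2.6,"z": 4},{"gripper": -1,"x": 18.5,"y": -3.2,"z": 5},{"gripper": -1,"x": 22,"y": -3.8,"z": 6.5},{"gripper": -1,"x": 24.5,"y": -4.2,"z": 8},{"gripper": -1,"x": 26,"y": -4.5,"z": 9},{"gripper": -1,"x": 26,"y": -4.5,"z": 10},{"gripper": -1,"x": 26,"y": -4.5,"z": 10},{"gripper": -1,"x": 26,"y": -4.5,"z": 10},{"gripper": -1,"x": 26,"y": -4.5,"z": 10}], force=40)

```text
schema error: expected keys gripper, x, y, z, spin
```

Request:
move_arm(deltas=[{"gripper": -1,"x": 3.7,"y": -0.6,"z": 1,"spin": 0},{"gripper": -1,"x": 7.4,"y": -1.3,"z": 2,"spin": 0},{"gripper": -1,"x": 11,"y": -2,"z": 3,"spin": 0},{"gripper": -1,"x": 15,"y": -2.6,"z": 4,"spin": 0},{"gripper": -1,"x": 18.5,"y": -3.2,"z": 5,"spin": 0},{"gripper": -1,"x": 22,"y": -3.8,"z": 6.5,"spin": 0},{"gripper": -1,"x": 24.5,"y": -4.2,"z": 8,"spin": 0},{"gripper": -1,"x": 26,"y": -4.5,"z": 9,"spin": 0},{"gripper": -1,"x": 26,"y": -4.5,"z": 10,"spin": 0},{"gripper": -1,"x": 26,"y": -4.5,"z": 10,"spin": 0},{"gripper": -1,"x": 26,"y": -4.5,"z": 10,"spin": 0},{"gripper": -1,"x": 26,"y": -4.5,"z": 10,"spin": 0}], force=40)

```text
time: 1.2
position: [0.4771, -0.4543, 0.132]
eef_rot: [179.9, 0.1, 23.2]
ft_force: [1.0, -0.2, 0.5]
opening: 0.0853
grip_force: 0.0
```

Request:
move_arm(deltas=[{"gripper": -1,"x": 0.3,"y": -0.2,"z": 2.5,"spin": 0},{"gripper": -1,"x": 0.3,"y": -0.2,"z": 5,"spin": 0},{"gripper": -1,"x": 0.3,"y": -0.2,"z": 7,"spin": 0},{"gripper": -1,"x": 0.3,"y": -0.2,"z": 8.5,"spin": 0},{"gripper": -1,"x": 0.3,"y": -0.2,"z": 9.5,"spin": 0},{"gripper": -1,"x": 0.3,"y": -0.2,"z": 9.5,"spin": 0},{"gripper": -1,"x": 0.3,"y": -0.2,"z": 9.5,"spin": 0},{"gripper": -1,"x": 0.3,"y": -0.2,"z": 9.5,"spin": 0}])

```text
time: 1.87
position: [0.4817, -0.4498, 0.0377]
eef_rot: [179.9, -0.1, 23.4]
ft_force: [-0.3, -0.3, 0.1]
opening: 0.0856
grip_force: 0.0
```

```bash
python3 - <<'E'
from h import *
import cv2
s=camera("scene");st=state();print(st["position"],st["ft_force"])
cv2.imwrite("pics/pre.png",cv2.resize(s["img"][180:320,190:390,::-1],None,fx=3,fy=3))
E
```

```text
[ 0.48175951 -0.44974428  0.03779736] [ 0.84323433 -0.31668739 -0.56308259]
```

View pics/pre.png

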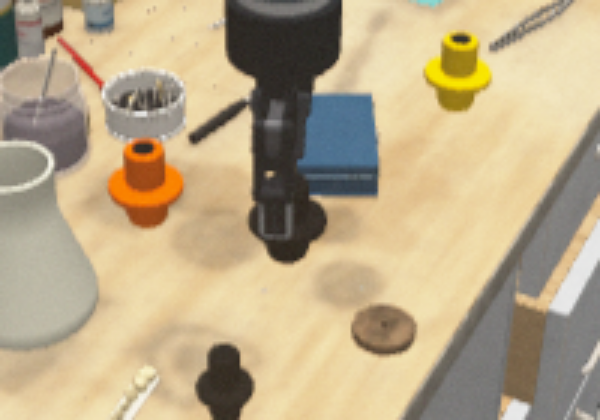

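The stopper's flange sits between the fingers at crop (287,222), and everything else is clear. Shift back about 0.3 cm in x (TCP at 0.4817, stopper at 0.479), then close.

Request:
move_arm(deltas=[{"gripper": -1,"x": -0.3,"y": 0,"z": 0,"spin": 0},{"gripper": 0,"x": -0.3,"y": 0,"z": 0,"spin": 0},{"gripper": 0.3,"x": -0.3,"y": 0,"z": 0,"spin": 0},{"gripper": 1,"x": -0.3,"y": 0,"z": 0,"spin": 0},{"gripper": 1,"x": -0.3,"y": 0,"z": 0,"spin": 0},{"gripper": 1,"x": -0.3,"y": 0,"z": 0,"spin": 0},{"gripper": 1,"x": -0.3,"y": 0,"z": 0,"spin": 0},{"gripper": 1,"x": -0.3,"y": 0,"z": 0,"spin": 0},{"gripper": 1,"x": -0.3,"y": 0,"z": 0,"spin": 0},{"gripper": 1,"x": -0.3,"y": 0,"z": 0,"spin": 0},{"gripper": 1,"x": -0.3,"y": 0,"z": 0,"spin": 0},{"gripper": 1,"x": -0.3,"y": 0,"z": 0,"spin": 0}], force=40)

```text
time: 2.92
position: [0.4785, -0.4501, 0.0365]
eef_rot: [180.0, -0.0, 23.4]
ft_force: [-0.2, 0.1, 4.0]
opening: 0.0282
grip_force: 39.8
```

Request:
move_arm(deltas=[{"gripper": 1,"x": 0,"y": 0,"z": -1.5,"spin": 0},{"gripper": 1,"x": 0,"y": 0,"z": -4,"spin": 0},{"gripper": 1,"x": 0,"y": 0,"z": -7,"spin": 0},{"gripper": 1,"x": 0,"y": 0,"z": -10,"spin": 0},{"gripper": 1,"x": 0,"y": 0,"z": -13,"spin": 0},{"gripper": 1,"x": 1,"y": -0.4,"z": -15.5,"spin": 0},{"gripper": 1,"x": 3,"y": -1.3,"z": -17,"spin": 0},{"gripper": 1,"x": 5.5,"y": -2.4,"z": -17,"spin": 0},{"gripper": 1,"x": 8,"y": -3.5,"z": -17,"spin": 0},{"gripper": 1,"x": 10,"y": -4.4,"z": -17,"spin": 0},{"gripper": 1,"x": 10,"y": -4.4,"z": -17,"spin": 0},{"gripper": 1,"x": 10,"y": -4.4,"z": -17,"spin": 0}])

```text
time: 3.92
position: [0.5534, -0.368, 0.2067]
eef_rot: [-180.0, -0.0, 23.6]
ft_force: [0.0, -0.2, -0.1]
opening: 0.0287
grip_force: 39.7
```

Request:
move_arm(deltas=[{"gripper": 1,"x": 1.5,"y": -0.6,"z": 0,"spin": 0},{"gripper": 1,"x": 3,"y": -1.2,"z": 0,"spin": 0},{"gripper": 1,"x": 4.5,"y": -1.8,"z": 0,"spin": 0},{"gripper": 1,"x": 6,"y": -2.4,"z": 0,"spin": 0},{"gripper": 1,"x": 6.8,"y": -2.8,"z": 0,"spin": 0},{"gripper": 1,"x": 6.8,"y": -2.8,"z": 0.5,"spin": 0},{"gripper": 1,"x": 6.8,"y": -2.8,"z": 1,"spin": 0},{"gripper": 1,"x": 6.8,"y": -2.8,"z": 1,"spin": 0},{"gripper": 1,"x": 6.8,"y": -2.8,"z": 1,"spin": 0}])

```text
time: 4.67
position: [0.6025, -0.3182, 0.1955]
eef_rot: [-180.0, 0.1, 23.3]
ft_force: [0.0, 0.7, -1.4]
opening: 0.0285
grip_force: 39.7
```

```bash
python3 - <<'E'
from h import *
import cv2
s=camera("scene");t=camera("top");st=state();print(st["position"],st["eef_rot"],st["ft_force"])
a=cv2.resize(s["img"][150:300,130:260,::-1],None,fx=3,fy=3)
b=cv2.resize(t["img"][120:270,160:290,::-1],None,fx=3,fy=3)
cv2.imwrite("pics/over.png",np.hstack([a,b]))
p=st["position"]; print(px(s,[p-[0,0,.037-.0295],[.605,-.315,.118]]))
E
```

```text
[ 0.60306407 -0.31817805  0.1961848 ] [1.79988205e+02 3.99846121e-02 2.33364658e+01] [-0.03017645 -0.10044422 -1.408191  ]
[[191.33967675 203.10543684]
 [193.66870798 235.10090609]]
```

View pics/over.png

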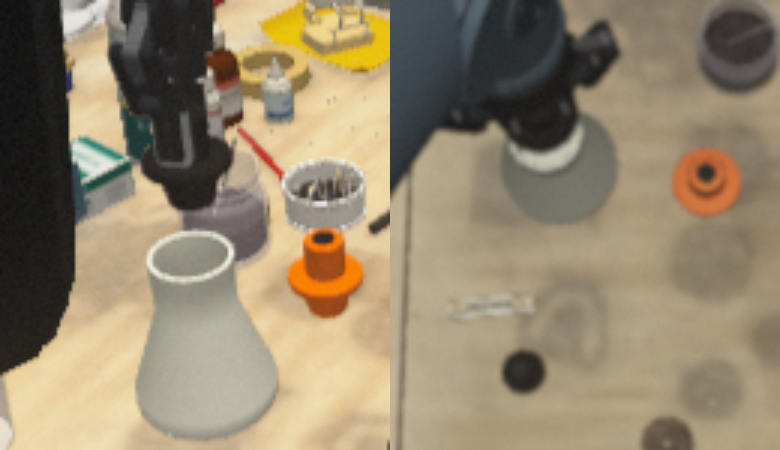

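The held stopper is upright above the mouth, with its flange at crop (187,165) and the mouth at (191,257). A small correction, then lower.

Request:
move_arm(deltas=[{"gripper": 1,"x": 0.3,"y": -0.2,"z": 0,"spin": 0},{"gripper": 1,"x": 0.3,"y": -0.2,"z": 1.2,"spin": 0},{"gripper": 1,"x": 0.3,"y": -0.2,"z": 2.4,"spin": 0},{"gripper": 1,"x": 0.3,"y": -0.2,"z": 3.4,"spin": 0},{"gripper": 1,"x": 0.3,"y": -0.2,"z": 4.4,"spin": 0},{"gripper": 1,"x": 0.3,"y": -0.2,"z": 5.2,"spin": 0},{"gripper": 1,"x": 0.3,"y": -0.2,"z": 5.8,"spin": 0},{"gripper": 1,"x": 0.3,"y": -0.2,"z": 6,"spin": 0},{"gripper": 1,"x": 0.3,"y": -0.2,"z": 6,"spin": 0},{"gripper": 1,"x": 0.3,"y": -0.2,"z": 6,"spin": 0}])

```text
time: 5.6
position: [0.606, -0.3142, 0.1366]
eef_rot: [180.0, -0.0, 23.4]
ft_force: [1.0, -0.8, -1.1]
opening: 0.0286
grip_force: 39.7
```

Request:
move_arm(deltas=[{"gripper": 1,"x": 0,"y": 0,"z": 0.3,"spin": 0},{"gripper": 1,"x": 0,"y": 0,"z": 0.5,"spin": 0},{"gripper": 1,"x": 0,"y": 0,"z": 0.7,"spin": 0},{"gripper": 1,"x": 0,"y": 0,"z": 0.8,"spin": 0},{"gripper": 1,"x": 0,"y": 0,"z": 0.8,"spin": 0},{"gripper": 1,"x": 0,"y": 0,"z": 0.8,"spin": 0}])

```text
time: 6.1
position: [0.6059, -0.3142, 0.1288]
eef_rot: [180.0, -0.0, 23.4]
ft_force: [-1.6, 0.3, 4.2]
opening: 0.0287
grip_force: 40.1
```

```bash
python3 - <<'E'
from h import *
import cv2
s=camera("scene");st=state();print(st["position"],st["eef_rot"],st["ft_force"],st["wrist_torque"])
cv2.imwrite("pics/seat.png",cv2.resize(s["img"][190:300,140:270,::-1],None,fx=5,fy=5,interpolation=2))
E
```

```text
[ 0.60587048 -0.31412409  0.12879263] [ 1.79984869e+02 -1.06484938e-02  2.34221198e+01] [-2.77007248  1.36111431  4.36590432] [0.18600932 0.38715265 0.04016987]
```

View pics/seat.png

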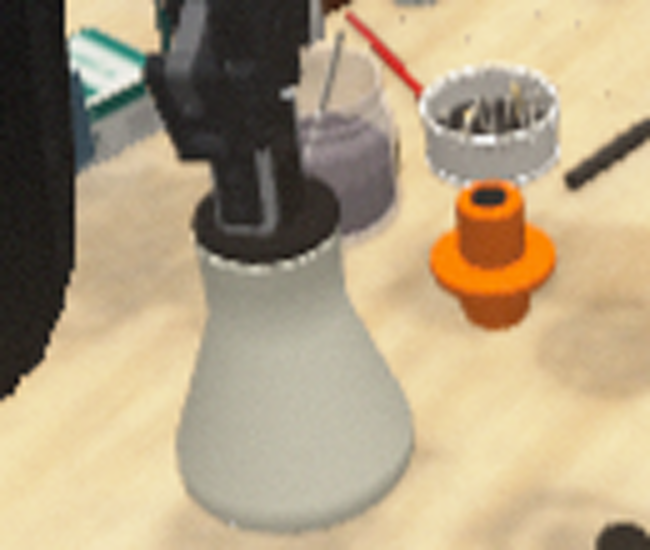

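The flange (crop 267,225) rests on the lip with 4 N contact. Release slowly, then retreat straight up.

Request:
move_arm(deltas=[{"gripper": 0.2,"x": 0,"y": 0,"z": 0,"spin": 0},{"gripper": 0.1,"x": 0,"y": 0,"z": 0,"spin": 0},{"gripper": 0,"x": 0,"y": 0,"z": 0,"spin": 0},{"gripper": -0.3,"x": 0,"y": 0,"z": 0,"spin": 0},{"gripper": -0.6,"x": 0,"y": 0,"z": 0,"spin": 0},{"gripper": -1,"x": 0,"y": 0,"z": 0,"spin": 0},{"gripper": -1,"x": 0,"y": 0,"z": 0,"spin": 0},{"gripper": -1,"x": 0,"y": 0,"z": 0,"spin": 0},{"gripper": -1,"x": 0,"y": 0,"z": -1,"spin": 0},{"gripper": -1,"x": 0,"y": 0,"z": -3,"spin": 0},{"gripper": -1,"x": 0,"y": 0,"z": -5,"spin": 0},{"gripper": -1,"x": 0,"y": 0,"z": -7,"spin": 0}])

```text
time: 7.15
position: [0.6058, -0.3141, 0.1998]
eef_rot: [180.0, -0.0, 23.4]
ft_force: [0.5, 0.0, 0.8]
opening: 0.0852
grip_force: 0.0
```

Request:
move_arm(deltas=[{"gripper": -1,"x": 0,"y": 0,"z": -2,"spin": 0},{"gripper": -1,"x": 0,"y": 0,"z": -3,"spin": 0},{"gripper": -1,"x": 0,"y": 0,"z": -3,"spin": 0},{"gripper": -1,"x": 0,"y": 0,"z": -3,"spin": 0}])

```text
time: 7.48
position: [0.6058, -0.3141, 0.2285]
eef_rot: [180.0, -0.0, 23.4]
ft_force: [-0.7, 0.6, -0.2]
opening: 0.0853
grip_force: 0.0
```

```bash
python3 - <<'E'
from h import *
import cv2
s=camera("scene");st=state();print(st["position"],st["ft_force"],st["opening"],st["time"])
cv2.imwrite("pics/end.png",cv2.resize(s["img"][180:320,140:310,::-1],None,fx=4,fy=4,interpolation=2))
E
```

```text
[ 0.60520743 -0.31377565  0.22736129] [ 0.5292828   0.14807601 -0.0480169 ] 0.08511890665736001 7.5333
```

View pics/end.png

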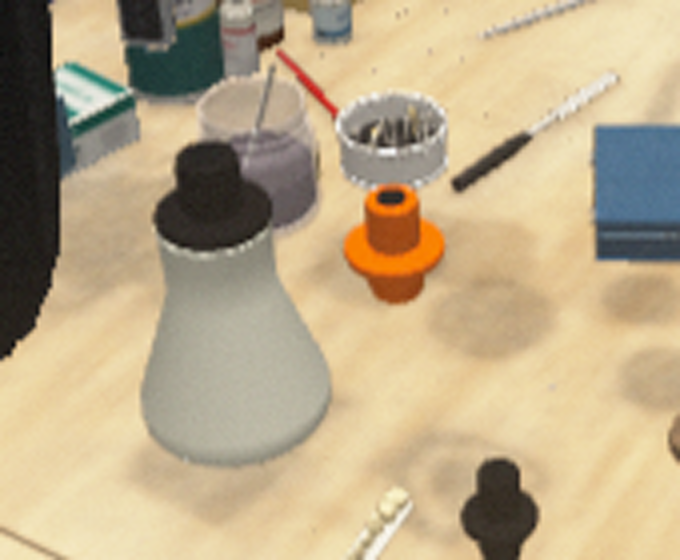

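The stopper sits level and centred on the lip (crop 213,210), the flask is upright, and the small stopper is untouched.

```bash
python3 -c "
from workcell import *
print(sign_off())"
```

```text
the job is handed in; nothing more can be done
None
```

The flask is closed with the larger stopper, and the job was handed in at about 7.5 s: the last picture shows the flange level on the lip, the flask upright and the smaller stopper untouched. The sign-off returned no verdict.

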